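Shift the syringe pump's gear lever to the green slot

TASK

The syringe pump's gear lever stands in the slot with the white button. Without gripping the knob, just push it gently with the fingers, out through the H-shaped gate and fully home into the slot with the green button, not putting it into the yellow or the blue gear on the way. Leave the dish and vial on the pump and everything else on the bench where they stand.

Things in the scene. Friction and masses are not known exactly. Their poses are not given: they have to be found in the camera images.
- pump: white bench-top syringe pump, fixed to the table, its deck 100 mm up. Origin on the table straight below the centre of the gear gate; x runs along the gate's slots away from the robot's side, y across them to the left, z up. The housing reaches from x -75 to +165 and y -120 to +180 mm. The syringe drive lies across the deck's far side, x 112 to 162 mm, no higher than 150 mm above the table
- gate_center (a point): centre of the gear gate on its top face, 108 mm above the table. An aluminium plate, 110 (x) by 88 mm (y), with an H cut in it: two slots along x, 11 mm wide, centred at y +15 and -15 mm, from x -23 to +23 mm, joined at x = 0 by a cross channel along y, 12 mm wide (neutral), with rounded corners. Axes as the pump's
- gear_lever: gear lever: steel shaft 8 mm thick with a black ball knob 30 mm across, standing up through the gate. It swings in all directions about a ball pivot (its origin, 53 mm above the table under the gate centre) as far as the H lets it; its z axis runs up the shaft. No spring, no play up or down: it stays where it is left; about 2 N at the knob moves it
- knob (a point): centre of the ball knob, 130 mm from the pivot along the shaft; 183 mm above the table when the lever is upright. In the pump's frame it is near x +-40, y +-34 mm, height 172 mm when the lever is fully home in a slot, and x 0, y +-34 mm, height 178 mm in neutral between the left or the right pair of slots
- shaft (a point): point of the shaft's axis 55 mm from the pivot, where it passes through the gate plate (108 mm above the table when upright); near x +-16.5, y +-14.5 mm in the pump's frame when fully home in a slot
- shift (a joint): swing of the lever along the slots (rad): 0 in neutral (cross channel), grows as the knob goes to the pump's +x; fully home in a slot at +0.32 or -0.32, at the stops. The shaft can leave the cross channel only near cross = +0.27 or -0.27
- cross (a joint): swing of the lever across the slots (rad): 0 midway, grows as the knob goes to the pump's +y; about +0.27 in the left pair of slots and -0.27 in the right pair, at the stops. It can change from one to the other only while shift is near 0
- white_button: white index button, 22 mm across and 3 mm tall, set on the gate plate just beyond the outer end of the slot nearest the robot on the pump's left (x negative, y positive), where the lever stands at the start, on that slot's centre line: it names the slot. Origin at the centre of its underside. Fixed. It lies 38 mm from the gate centre along the slots and 15 mm across
- green_button: green index button, 22 mm across and 3 mm tall, set on the gate plate just beyond the outer end of one of the other three slots, which differs from run to run: the slot to be reached, on that slot's centre line: it names the slot. Origin at the centre of its underside. Fixed. It lies 38 mm from the gate centre along the slots and 15 mm across
- yellow_button: yellow index button, 22 mm across and 3 mm tall, set on the gate plate just beyond the outer end of one of the other three slots, which differs from run to run: not to be engaged, on that slot's centre line: it names the slot. Origin at the centre of its underside. Fixed. It lies 38 mm from the gate centre along the slots and 15 mm across
- blue_button: blue index button, 22 mm across and 3 mm tall, set on the gate plate just beyond the outer end of one of the other three slots, which differs from run to run: not to be engaged, on that slot's centre line: it names the slot. Origin at the centre of its underside. Fixed. It lies 38 mm from the gate centre along the slots and 15 mm across
- vial: small stoppered glass vial, 22 mm across and 46 mm tall with a red stopper, standing loose on the pump's deck beside the gate; origin at the centre of its underside
- dish: closed clear culture dish, 61 mm across and 14 mm tall, lying loose on the pump's deck beside the gate; origin at the centre of its underside
- media_bottle: loose clear bottle with a blue cap, 68 mm across and 145 mm tall, standing on the table; origin at the centre of its underside
- tip_box: loose blue pipette-tip box with a clear lid, 122 x 84 x 62 mm, on the table; origin at the centre of its underside
- tube_rack: loose orange tube rack, 70 x 160 mm, with capped tubes up to 106 mm high, on the table; origin at the centre of its underside
- beaker: loose glass beaker, 68 mm across and 85 mm tall, on the table; origin at the centre of its underside
- timer: loose white bench timer, 65 x 65 x 18 mm, on the table; origin at the centre of its underside

How it is judged:
By the outcome, as a careful person would: the job done as asked, in the order asked, and still so for the second after the job is handed in, with the robot touching nothing.
It also fails if it takes over 48 s, if anything falls off the work surface, if the arm or the gripper's body presses on something with over 40 N, if the wrist force passes 120 N, or if a joint passes its speed limit or range.

ROBOT

A 6-joint arm with a two-finger parallel gripper is mounted at the origin on the work surface. World frame = base frame: x ahead of the robot, y to its left, z up, the work surface at z = 0. Lengths are in mm, angles in rad, forces in N, time in s.
With the tool pointing down it reaches from about 300 to 775 mm from the base axis. Payload 14.6 kg.
Tool frame: the origin (TCP) lies midway between the tips of the shut fingers; the grasp point (between the pads) lies 19 mm behind it (manip.grip_point_offset is the distance from the TCP to the grasp point, in mm); x points along the fingers, z is the direction in which the jaws open and shut, and the axes are right-handed (so a half turn about x gives the same grasp; the last joint's range is limited). The gripper opens to 94 mm and grips with 3 to 60 N. Pads are 16 mm wide; open, the fingers measure 119 mm over their backs; the gripper's body (75 mm by 177 mm) begins 78 mm behind the grasp point.
Start: joints at [1.258, 0.3, 1.521, -0, 1.321, -0.067], TCP at [133.831, 533.459, 205.446] pointing down, gripper open.
Joint ranges: [-3.03, 3.03], [-0.79, 2.21], [0.23, 2.52], [-1.04, 4.18], [0, 3.07], [-2.55, 2.55]. Speed limits (rad/s): [2.22, 2.22, 2.57, 3.14, 3.14, 3.14].

INTERFACE

Orientations are given as [roll, pitch, yaw] about the fixed x, y, z axes, in that order (R = Rz(yaw) Ry(pitch) Rx(roll)).
In Python, from cell import manip, camera, calibration, order gives the robot as it stands.
- The arm moves only by the tool jog_arm, never from a script. Its arguments are lists of equal length, an entry for each row: "turn": the turn, a rotation vector about the tool's x, y, z in degrees, a list of three; "dp": the shift along the tool's x, y, z in cm, a list of three; "gripper": the closure, from 0 (fully open) to 1 (shut). In form: {"turn": [[ax, ay, az], ...], "dp": [[tx, ty, tz], ...], "gripper": [gripper, ...]}. A call has 1 to 8 rows; each row shifts and turns the pose as measured when the row begins, along the tool's axes as they then stand; what a row does not reach is not made up. A row lasts 1/8 s, in which the tool goes at most 62.5 mm and 10.7 degrees, less where a joint would pass 70% of its speed; a pose out of reach is approached as far as the arm can. A call is refused whole if a number of a shift passes 6.25 or a number of a turn 10.7, either way. A call with a gripper value outside its range is refused whole. The fingers move at their own pace and stop on an object; "grip_force" is the grip in N (left out, the last holds). Time passes only in rows, so rows that do not move let the fingers close. It gives the time, the measured TCP pose, the force and the opening at its end, in the units of the state.
- manip.read_state(): the state, without advancing time (a new reading comes with each control period).
- camera(name): name is "scene" or "top"; returns (picture, depth): 480x640x3 uint8, red, green, blue; 480x640 float32, mm along the optical axis (not along the pixel's ray), 0 where there is no reading.
- calibration(name): a dict with "K" (3x3 intrinsics, pixels), "world_from_camera" (4x4, takes a point from camera to world coordinates). Camera axes: x right, y down, z forward; pixel columns grow to the right and rows downward; lengths in mm; the calibration is good to about 2 mm. A picture is of the moment at which its call begins. calibration takes no time and is no camera call.
- order.sign_off(): hands the job in, once; it reports no verdict.
The state is a dict: "clock": time; "joints": joint angles; "qd": joint speeds; "effort": joint torques, N m; "eef_pos": TCP position; "eef_rot": TCP orientation; "wrist_force": force on the tool from outside, world axes, zero at the start; "moment": the same for the moment, N m; "finger_gap": finger opening in mm.
Only numpy, scipy, OpenCV 4.12 (cv2) and the standard library are available. Lean on these libraries where they do the work, as an engineer would, in place of code of your own. Each camera call takes 0.05 s, during which the arm holds its last target.

## Working session

There is one attempt and no reset: what is moved stays moved. The work goes in short steps, Python scripts to look and compute and a tool call to move; the robot and the scene stay as the last step left them, time stands still between calls to the robot, and variables do not carry over. Pictures are saved under pics/ and viewed, and the job is handed in when it is done.

Besides the shell and the picture viewer there is one more tool, called after "Request:" as name(argument=value, ...) on one line, values as JSON. jog_arm: Moves the arm, as the interface text tells. Its arguments: {"type":"object","properties":{"turn":{"type":"array","items":{"type":"array","items":{"type":"number"}}},"dp":{"type":"array","items":{"type":"array","items":{"type":"number"}}},"gripper":{"type":"array","items":{"type":"number"}},"grip_force":{"type":"number"}},"required":["turn","dp","gripper"]}

```bash
mkdir -p pics; ls
python3 - <<'E'
from cell import manip,camera,calibration
import cv2,numpy as np
for n in("scene","top"):
    p,d=camera(n); cv2.imwrite(f"pics/{n}0.png",p[:,:,::-1]); np.save(f"pics/{n}0.npy",d)
    print(n,calibration(n))
print(manip.read_state())
E
```

```text
pics
scene {'K': array([[439.60278316,   0.        , 319.51790515],
       [  0.        , 439.60278316, 237.41626601],
       [  0.        ,   0.        ,   1.        ]]), 'world_from_camera': array([[-1.19374399e-01,  7.47407850e-01, -6.53552797e-01,
         1.18940578e+03],
       [ 9.92708989e-01,  1.00917929e-01, -6.59123296e-02,
         8.34886083e+01],
       [ 1.66918019e-02, -6.56655981e-01, -7.54005508e-01,
         9.40523083e+02],
       [ 0.00000000e+00,  0.00000000e+00,  0.00000000e+00,
         1.00000000e+00]])}
top {'K': array([[477.74177357,   0.        , 320.65267973],
       [  0.        , 477.74177357, 239.44680607],
       [  0.        ,   0.        ,   1.        ]]), 'world_from_camera': array([[-3.04692506e-02, -9.81298694e-01,  1.90064457e-01,
         2.14148465e+02],
       [-9.99495162e-01,  3.16247764e-02,  3.04887717e-03,
         1.69520263e+01],
       [-9.00260512e-03, -1.89875608e-01, -9.81766880e-01,
         1.46749776e+03],
       [ 0.00000000e+00,  0.00000000e+00,  0.00000000e+00,
         1.00000000e+00]])}
{'clock': 0.1, 'joints': array([ 1.25843572e+00,  3.00407808e-01,  1.52152613e+00, -7.91284458e-06,
        1.32067805e+00, -6.65956864e-02]), 'qd': array([-0.0010779 , -0.00044766, -0.00317513,  0.00038367,  0.00116682,
        0.00117219]), 'effort': array([ 3.99405719e-03, -5.32653165e+01, -3.53275430e+01,  7.10874796e-02,
        2.35458522e-02, -4.61265108e-05]), 'eef_pos': array([133.74480749, 533.25023547, 204.94428888]), 'eef_rot': array([ 3.08251611,  1.56977697, -1.87563583]), 'wrist_force': array([ 0.27465311,  0.17790512, -0.32011201]), 'moment': array([-0.07377398,  0.01027555, -0.00534065]), 'finger_gap': 93.89908881045874}
```

View pics/scene0.png

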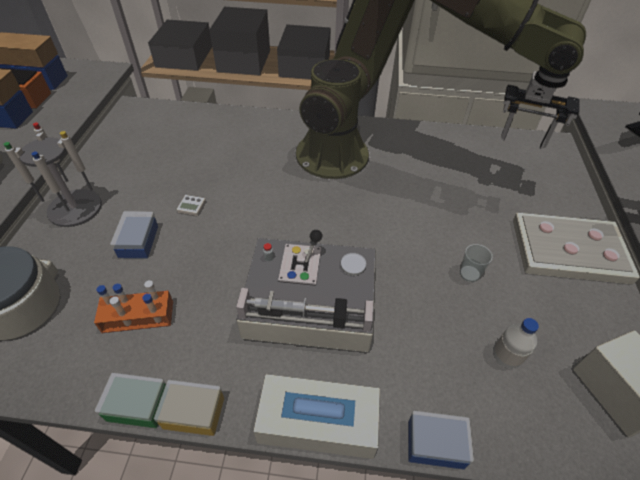

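View pics/top0.png

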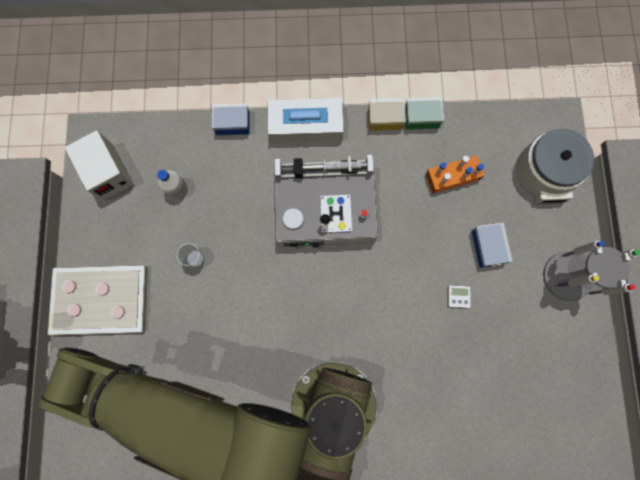

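Run:
```python
import cv2
a=cv2.imread("pics/top0.png")[145:255,265:385]; cv2.imwrite("pics/t1.png",cv2.resize(a,None,fx=6,fy=5.4,interpolation=cv2.INTER_CUBIC)) 
a=cv2.imread("pics/top0.png")[185:240,305:377]; cv2.imwrite("pics/t2.png",cv2.resize(a,None,fx=10,fy=10,interpolation=cv2.INTER_CUBIC)) 
a=cv2.imread("pics/scene0.png")[220:300,250:350]; cv2.imwrite("pics/s1.png",cv2.resize(a,None,fx=7,fy=7,interpolation=cv2.INTER_CUBIC))
```

```text
(no output)
```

View pics/t2.png

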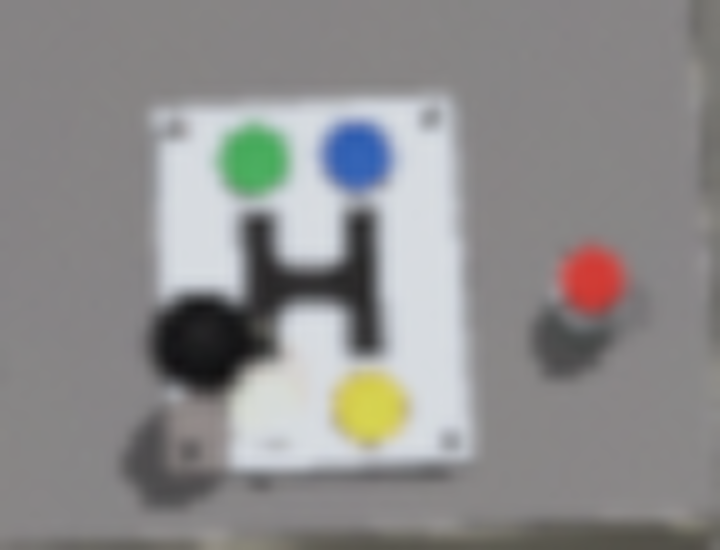

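View pics/s1.png

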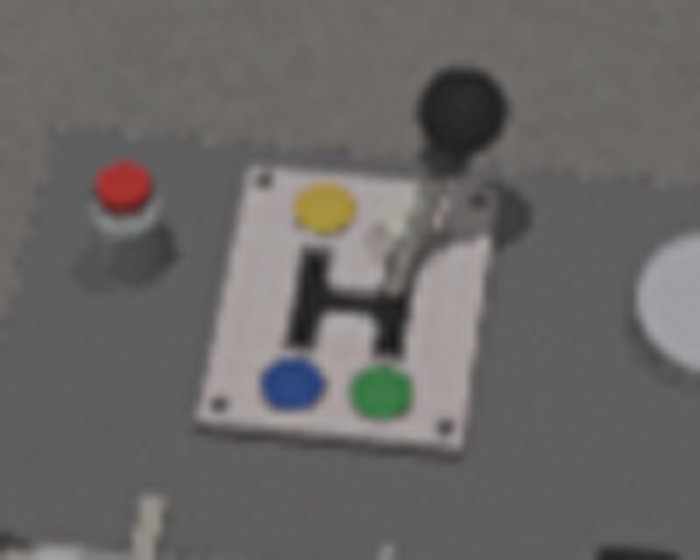

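Both views show the green button at (+x, left), top pixel about (330,201), in line with the white slot. Blue is at the far right and yellow at the near right. So it is one straight push along +x, passing the cross channel. Next I fit the pump pose from both cameras.

```bash
cat > h.py <<'E'
import numpy as np
from scipy.spatial.transform import Rotation as R
from cell import manip,camera,calibration
def proj(n,P):
    c=calibration(n);T=np.linalg.inv(c["world_from_camera"]);q=np.atleast_2d(P)@T[:3,:3].T+T[:3,3];q=q@c["K"].T;return q[:,:2]/q[:,2:]
def Rt(s): return R.from_euler('xyz',s["eef_rot"]).as_matrix()
E
python3 - <<'E'
from h import *
from scipy.optimize import least_squares
top={'g':((254,160),(38,15,111)),'b':((357,157),(38,-15,111)),'y':((371,408),(-38,-15,111)),'tl':((155,105),(55,44,108)),'tr':((452,97),(55,-44,108)),'br':((472,458),(-55,-44,108))}
sc={'g':((381,392),(38,15,111)),'b':((292,384),(38,-15,111)),'y':((325,209),(-38,-15,111)),'a':((247,168),(-55,-44,108)),'c':((465,450),(55,44,108)),'d':((198,425),(55,-44,108))}
def mk(d,f,o): 
    return np.array([(np.array(v[0])+.5)/f-.5+o for v in d.values()]),np.array([v[1] for v in d.values()],float)
tp,tP=mk(top,10,np.array([305,185])); sp,sP=mk(sc,7,np.array([250,220]))
def W(v,P):
    c,s=np.cos(v[2]),np.sin(v[2]);return np.c_[c*P[:,0]-s*P[:,1]+v[0],s*P[:,0]+c*P[:,1]+v[1],P[:,2]]
ft=lambda v:(proj("top",W(v,tP))-tp).ravel()
fs=lambda v:(proj("scene",W(v,sP))-sp).ravel()
for f in(ft,fs,lambda v:np.r_[ft(v),fs(v)]):
    r=least_squares(f,[500,0,0],x_scale=[100,100,1]);print(r.x,np.abs(r.fun).max(),np.round(r.fun,1))
v=r.x
k=W(v,np.array([[-40,34,172.]]));print("knob",k,proj("top",k),proj("scene",k))
d=np.load("pics/top0.npy");
c=calibration("top")
for u,w in((325,219),(324,218)):
    z=d[w,u];p=np.linalg.inv(c["K"])@[u,w,1]*z;print((c["world_from_camera"]@np.r_[p,1])[:3])
print(Rt(manip.read_state()).round(3))
E
```

```text
[ 5.54967095e+02 -2.54354951e+01  9.84524922e-03] 0.41828652118786636 [ 0.1 -0.2  0.  -0.3 -0.1 -0.2 -0.1  0.4  0.  -0.  -0.   0.3]
[ 5.54595321e+02 -2.61162601e+01  1.93794439e-02] 0.3683928961280287 [ 0.1  0.1  0.1  0.1 -0.2  0.   0.2  0.4 -0.2 -0.3  0.  -0.2]
[ 5.54779120e+02 -2.58299841e+01  1.53242912e-02] 0.5586114074463353 [ 0.2 -0.1  0.1 -0.3  0.1 -0.2 -0.   0.6  0.1 -0.   0.2  0.3  0.2  0.2
  0.1  0.1 -0.1  0.1  0.4  0.4 -0.2 -0.2  0.1 -0.2]
knob [[514.26281138   7.55307613 172.        ]] [[324.93538632 221.89736235]] [[316.25420463 234.15256638]]
[519.15104113   7.21481346 186.19409809]
[521.49224063   9.89093273 188.59606063]
[[-0.    -0.97   0.243]
 [-0.001  0.243  0.97 ]
 [-1.     0.    -0.001]]
```

Run:
```python
from h import *
from scipy.optimize import least_squares
import cv2
v=np.array([554.78,-25.83,.0153]);
def blob(n,box):
    p,d=camera(n);x0,y0,x1,y1=box;a=p[y0:y1,x0:x1].max(2);m=(a<60).astype(np.uint8)
    k,l,s,c=cv2.connectedComponentsWithStats(m);print(n,[(s[i],c[i]+[x0,y0]) for i in range(1,k) if s[i][4]>15])
blob("top",(315,210,335,228));blob("scene",(305,227,327,245))
f=lambda P:np.r_[(proj("top",P)-[325.2,219.0]).ravel(),(proj("scene",P)-[316,235.4]).ravel()]
r=least_squares(f,[515,7,172.]);print(r.x,r.fun)
c,s=np.cos(v[2]),np.sin(v[2]);d=r.x[:2]-v[:2];print(c*d[0]+s*d[1],-s*d[0]+c*d[1])
p=np.r_[c*d[0]+s*d[1],-s*d[0]+c*d[1],r.x[2]-53];print(np.linalg.norm(p))
```

```text
top [(array([ 6,  0, 14, 14, 82], dtype=int32), array([326.25609756, 217.85365854]))]
scene [(array([  5,   3,  12,  15, 130], dtype=int32), array([315.16923077, 236.45384615]))]
[521.54079811   7.31357016 175.80547448] [-0.26300411  0.03117786 -0.22056121 -0.01250119]
-32.72823463998647 33.64823089731151
131.47062541333233
```

Knob centre triangulates to about (521,7,175), or pump (-33,+34). Its distance from the pivot comes out at 131 mm against 130 given, so it is plausible. My plan is to push from behind with the fingers held about 18 mm apart, acting as a cradle too narrow to grip the 30 mm ball. First I turn the jaws along the pump's y.

Request:
jog_arm(turn=[[-7.5,0,0],[-7.5,0,0],[0,0,0]], dp=[[0,0,0],[0,0,0],[0,0,0]], gripper=[0.81,0.81,0.81])

```text
clock: 0.57
eef_pos: [133.7, 533.1, 204.6]
eef_rot: [2.81, 1.569, -1.88]
wrist_force: [1.1, 0.0, -1.1]
finger_gap: 67.5
```

```bash
cat > rel.py <<'E'
from h import *
v=np.array([554.78,-25.83,.0153]);c,s=np.cos(v[2]),np.sin(v[2])
def st():
    S=manip.read_state();d=S["eef_pos"][:2]-v[:2]
    print("t",round(S["clock"],2),"world",S["eef_pos"].round(1),"pump xy",round(c*d[0]+s*d[1],1),round(-s*d[0]+c*d[1],1),"F",S["wrist_force"].round(2),"gap",round(S["finger_gap"],1))
    print(Rt(S).round(3).tolist(),S["joints"].round(2))
    return S
if __name__=="__main__":
    S=st();t=np.array([471.2,8.4,205]);print("tool delta cm",(Rt(S).T@(t-S["eef_pos"])/10).round(2))
E
python3 rel.py
```

```text
t 0.57 world [133.7 533.1 204.6] pump xy -412.5 565.3 F [ 1.1   0.02 -1.1 ] gap 67.5
[[-0.001, -1.0, -0.022], [-0.002, -0.022, 1.0], [-1.0, 0.001, -0.002]] [ 1.26  0.3   1.52 -0.    1.32 -0.33]
tool delta cm [ 3.000e-02 -3.258e+01 -5.320e+01]
```

Request:
jog_arm(turn=[[0,0,0],[0,0,0],[0,0,0],[0,0,0],[0,0,0],[0,0,0],[0,0,0],[0,0,0]], dp=[[0,-3.0,-5.0],[0,-3.0,-5.0],[0,-3.0,-5.0],[0,-3.0,-5.0],[0,-3.0,-5.0],[0,-3.0,-5.0],[0,-3.0,-5.0],[0,-3.0,-5.0]], gripper=[0.81,0.81,0.81,0.81,0.81,0.81,0.81,0.81])

```text
clock: 1.58
eef_pos: [382.7, 125.6, 205.1]
eef_rot: [-2.095, 1.568, -0.524]
wrist_force: [0.3, 0.8, -0.3]
finger_gap: 17.8
```

```bash
python3 rel.py
```

```text
t 1.57 world [382.7 125.6 205.1] pump xy -169.7 154.0 F [ 0.26  0.81 -0.31] gap 17.8
[[0.002, -1.0, 0.001], [-0.001, 0.001, 1.0], [-1.0, -0.002, -0.001]] [ 0.23 -0.04  1.9  -0.    1.27 -1.34]
tool delta cm [  0.05  -8.85 -11.71]
```

Request:
jog_arm(turn=[[-1,0,0],[0,0,0],[0,0,0],[0,0,0],[0,0,0]], dp=[[0,-2.4,-3.5],[0,-2.4,-3.5],[0,-2.0,-2.7],[0,-1.5,-1.5],[0,0,0]], gripper=[0.81,0.81,0.81,0.81,0.81])

```text
clock: 2.2
eef_pos: [469.5, 6.5, 205.5]
eef_rot: [-1.981, 1.568, -0.416]
wrist_force: [0.4, 0.8, 0.0]
finger_gap: 17.8
```

```bash
python3 rel.py
```

```text
t 2.2 world [469.5   6.5 205.5] pump xy -84.8 33.7 F [0.37 0.77 0.04] gap 17.8
[[0.003, -1.0, 0.006], [-0.001, 0.006, 1.0], [-1.0, -0.003, -0.001]] [-0.06  0.12  1.74 -0.    1.28 -1.63]
tool delta cm [ 0.05 -0.17  0.19]
```

Request:
jog_arm(turn=[[-1.2,0,0],[0,0,0],[0,0,0],[0,0,0]], dp=[[1.5,0,0.2],[1.5,0,0],[1.5,0,0],[0,0,0]], gripper=[0.81,0.81,0.81,0.81])

```text
clock: 2.7
eef_pos: [467.7, 10.5, 156.5]
eef_rot: [-2.417, 1.57, -0.83]
wrist_force: [0.2, 0.2, 1.4]
finger_gap: 17.9
```

```bash
cat > look.py <<'E'
import sys,cv2
from rel import *
S=st();n=sys.argv[1]
p,d=camera("scene");a=p[170:310,230:390,::-1];a=cv2.resize(a,None,fx=4,fy=4,interpolation=cv2.INTER_CUBIC)
cv2.imwrite(f"pics/{n}.png",a)
E
python3 look.py a1
```

```text
t 2.7 world [467.7  10.5 156.5] pump xy -86.5 37.7 F [0.18 0.18 1.44] gap 17.9
[[0.001, -1.0, -0.016], [-0.001, -0.016, 1.0], [-1.0, -0.001, -0.001]] [-0.06  0.17  1.81 -0.    1.17 -1.64]
```

View pics/a1.png

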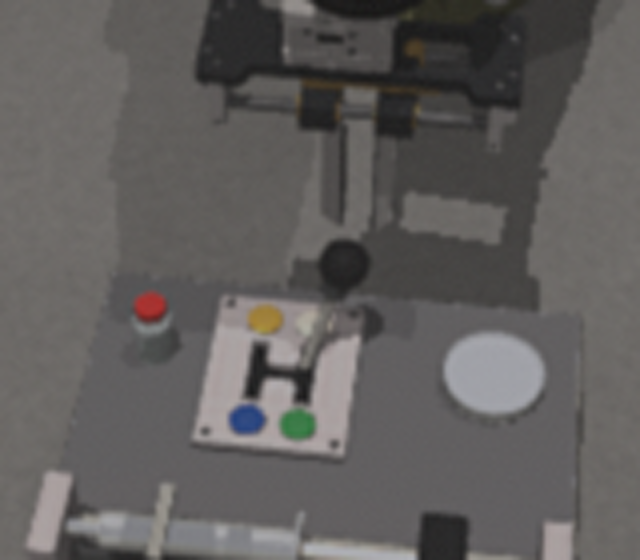

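The fingers (pixels about 333 and 383) are behind the knob (344,264) and slightly too far left. I shift 2 mm right and approach.

Request:
jog_arm(turn=[[0,0,0],[0,0,0],[0,0,0],[0,0,0],[0,0,0]], dp=[[0,-1.0,-0.2],[0,-0.8,0],[0,-0.6,0],[0,-0.4,0],[0,-0.4,0]], gripper=[0.81,0.81,0.81,0.81,0.81])

```text
clock: 3.38
eef_pos: [503.1, 8.8, 158.5]
eef_rot: [-1.83, 1.567, -0.244]
wrist_force: [-3.7, -0.6, 2.4]
finger_gap: 17.8
```

```bash
python3 look.py a2
```

```text
t 3.38 world [503.1   8.8 158.5] pump xy -51.1 35.4 F [-3.67 -0.63  2.37] gap 17.8
[[0.004, -1.0, -0.016], [-0.001, -0.016, 1.0], [-1.0, -0.004, -0.001]] [-0.05  0.24  1.71 -0.    1.19 -1.64]
```

View pics/a2.png

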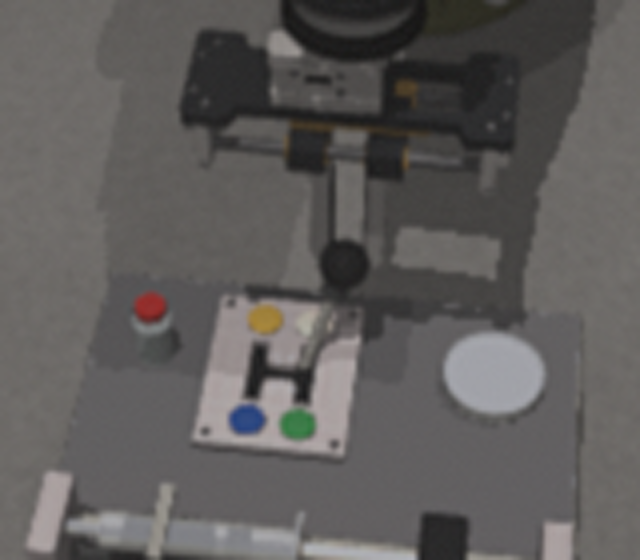

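In contact (-3.7 N), with the knob seated centrally between the fingertips. I push on gently.

Request:
jog_arm(turn=[[0,0,0],[0,0,0],[0,0,0],[0,0,0],[0,0,0],[0,0,0],[0,0,0]], dp=[[0,-0.5,0],[0,-0.5,0],[0,-0.5,0],[0,-0.5,0],[0,-0.4,0],[0,-0.4,0],[0,-0.3,0]], gripper=[0.81,0.81,0.81,0.81,0.81,0.81,0.81])

```text
clock: 4.3
eef_pos: [536.2, 9.1, 159.0]
eef_rot: [-1.956, 1.567, -0.369]
wrist_force: [-2.6, -0.8, 2.4]
finger_gap: 18.1
```

```bash
python3 look.py a3
```

```text
t 4.3 world [536.2   9.1 159. ] pump xy -18.0 35.2 F [-2.59 -0.77  2.42] gap 18.1
[[0.004, -1.0, -0.015], [-0.001, -0.015, 1.0], [-1.0, -0.004, -0.002]] [-0.05  0.31  1.62 -0.    1.21 -1.64]
```

View pics/a3.png

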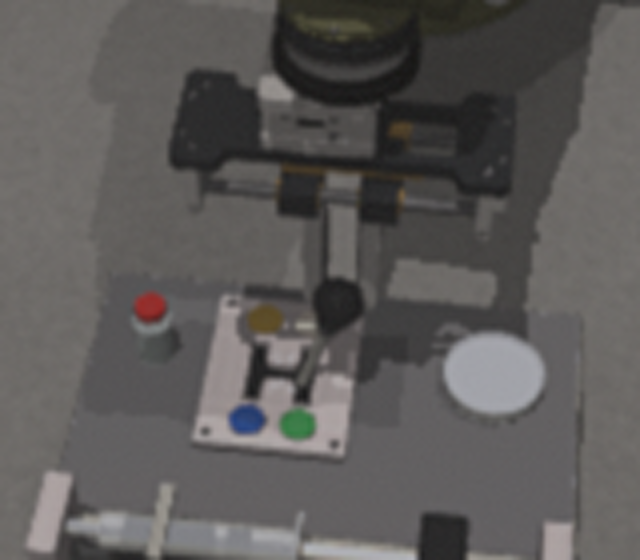

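The lever follows, still in the left slots, with the knob near neutral (338,305) at 2.6 N. Now into the green slot.

Request:
jog_arm(turn=[[0,0,0],[0,0,0],[0,0,0],[0,0,0],[0,0,0],[0,0,0],[0,0,0]], dp=[[0,-0.5,0],[0,-0.5,0],[0,-0.5,0],[0,-0.4,0],[0,-0.4,0],[0,-0.3,0],[0,-0.2,0]], gripper=[0.81,0.81,0.81,0.81,0.81,0.81,0.81])

```text
clock: 5.22
eef_pos: [565.8, 9.5, 157.9]
eef_rot: [-2.353, 1.569, -0.767]
wrist_force: [-2.4, -1.4, -2.2]
finger_gap: 17.9
```

```bash
python3 look.py a4
```

```text
t 5.22 world [565.8   9.5 157.9] pump xy 11.5 35.2 F [-2.38 -1.41 -2.23] gap 17.9
[[0.001, -1.0, -0.015], [-0.001, -0.015, 1.0], [-1.0, -0.001, -0.001]] [-0.05  0.38  1.53 -0.    1.23 -1.63]
```

View pics/a4.png

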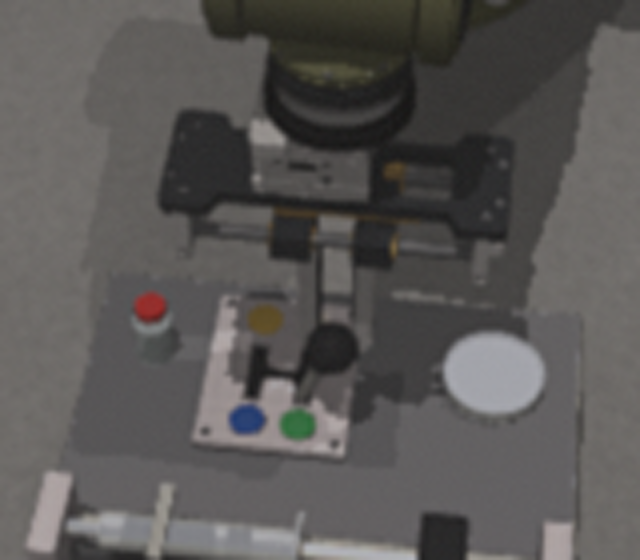

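Request:
jog_arm(turn=[[0,0,0],[0,0,0],[0,0,0]], dp=[[0,-0.3,0],[0,-0.2,0],[0,-0.2,0]], gripper=[0.81,0.81,0.81])

```text
clock: 5.65
eef_pos: [572.9, 9.6, 157.5]
eef_rot: [-2.984, 1.569, -1.398]
wrist_force: [-3.2, -0.5, -4.0]
finger_gap: 18.0
```

```bash
python3 rel.py | head -1
```

```text
t 5.65 world [572.9   9.6 157.5] pump xy 18.6 35.2 F [-3.18 -0.55 -3.99] gap 18.0
```

Request:
jog_arm(turn=[[0,0,0],[0,0,0]], dp=[[0,-0.2,0],[0,-0.1,0]], gripper=[0.81,0.81])

```text
clock: 5.9
eef_pos: [575.4, 9.7, 157.2]
eef_rot: [2.151, 1.568, -2.546]
wrist_force: [-11.9, -1.4, 0.7]
finger_gap: 18.0
```

```bash
python3 look.py a5
```

```text
t 5.9 world [575.4   9.7 157.2] pump xy 21.1 35.2 F [-11.9   -1.37   0.69] gap 18.0
[[-0.002, -1.0, -0.015], [-0.001, -0.015, 1.0], [-1.0, 0.002, -0.001]] [-0.05  0.4   1.5  -0.    1.24 -1.63]
```

View pics/a5.png

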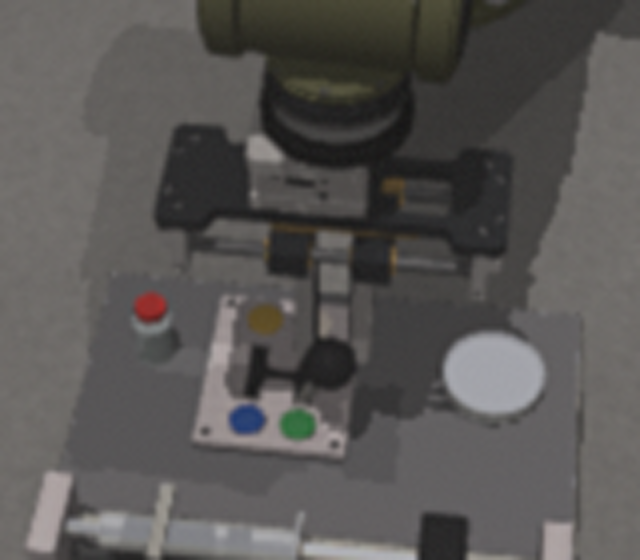

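Run:
```python
from rel import *
for sh in(.24,.28,.32):
    x=130*np.sin(sh); y=34;z=53+np.sqrt(130**2-x*x-y*y)
    print(sh,x,proj("scene",[c*x-s*y+v[0],s*x+c*y+v[1],z]),proj("top",[c*x-s*y+v[0],s*x+c*y+v[1],z]))
```

```text
0.24 30.901341435527495 [[312.79044727 257.10261009]] [[323.73492886 197.06924333]]
0.28 35.92623431333479 [[312.52854362 259.25538553]] [[323.65220987 195.48215969]]
0.32 40.89365288009531 [[312.26801654 261.4558513 ]] [[323.57095772 193.94126534]]
```

Request:
jog_arm(turn=[[0,0,0]], dp=[[0,-0.1,0]], gripper=[0.81])

```text
clock: 6.08
eef_pos: [575.4, 9.7, 157.1]
eef_rot: [1.842, 1.566, -2.855]
wrist_force: [-12.3, -1.5, 2.9]
finger_gap: 18.1
```

No further advance and the force is up from 3 to 12 N, so the lever is at the stop. One slightly firmer push to confirm, then I back straight off.

Request:
jog_arm(turn=[[0,0,0]], dp=[[0,-0.2,0]], gripper=[0.81])

```text
clock: 6.2
eef_pos: [575.9, 9.7, 157.0]
eef_rot: [1.703, 1.561, -2.994]
wrist_force: [-19.5, -0.8, 5.1]
finger_gap: 17.6
```

Request:
jog_arm(turn=[[0,0,0],[0,0,0],[0,0,0],[0,0,0],[0,0,0],[0,0,0]], dp=[[0,0.5,0],[0,1.0,0],[0,2.0,0],[0,3.0,0],[0,3.0,0],[0,2.0,0]], gripper=[0.81,0.81,0.81,0.81,0.81,0.81])

```text
clock: 6.95
eef_pos: [458.7, 8.4, 159.3]
eef_rot: [2.218, 1.569, -2.479]
wrist_force: [0.5, 0.1, 1.8]
finger_gap: 17.8
```

```bash
python3 look.py a6
python3 - <<'E'
from h import *
import cv2
p,d=camera("top");cv2.imwrite("pics/t6.png",cv2.resize(p[145:255,265:385,::-1],None,fx=5,fy=5,interpolation=cv2.INTER_CUBIC))
E
```

```text
t 6.95 world [458.7   8.4 159.3] pump xy -95.6 35.7 F [0.51 0.1  1.84] gap 17.8
[[-0.001, -1.0, -0.016], [-0.001, -0.016, 1.0], [-1.0, 0.001, -0.001]] [-0.06  0.14  1.82 -0.    1.17 -1.65]
```

View pics/a6.png

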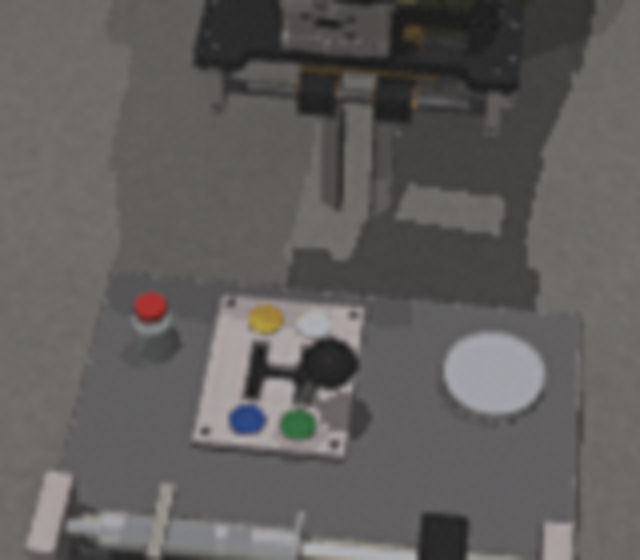

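View pics/t6.png

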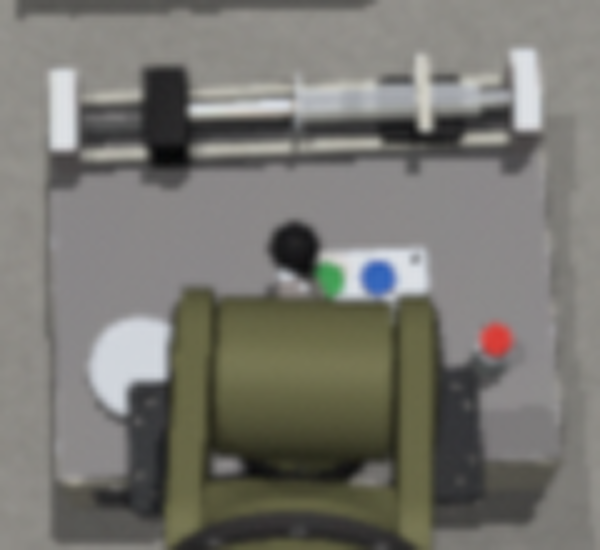

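```bash
cat > knob.py <<'E'
from rel import *
import cv2
from scipy.optimize import least_squares
def run(imgs,z):
    for n,(u0,v0) in imgs.items():
        if z is None: p,_=camera(n)
        else: p=cv2.imread(f"pics/{n}0.png")[:,:,::-1]
        a=p[v0-14:v0+15,u0-14:u0+15]; cv2.imwrite(f"pics/k_{n}_{'end' if z is None else 'ini'}.png",cv2.resize(a[:,:,::-1],None,fx=16,fy=16,interpolation=cv2.INTER_NEAREST))
import sys
run({"top":(324,194),"scene":(312,260)},None)
run({"top":(325,219),"scene":(316,235)},0)
import numpy as np
ims=[cv2.imread(f"pics/k_{n}_{w}.png") for w in("ini","end") for n in("top","scene")]
cv2.imwrite("pics/k_all.png",cv2.resize(np.vstack([np.hstack(ims[:2]),np.hstack(ims[2:])]),(580,580),interpolation=cv2.INTER_NEAREST))
E
python3 knob.py
```

```text
(no output)
```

View pics/k_all.png

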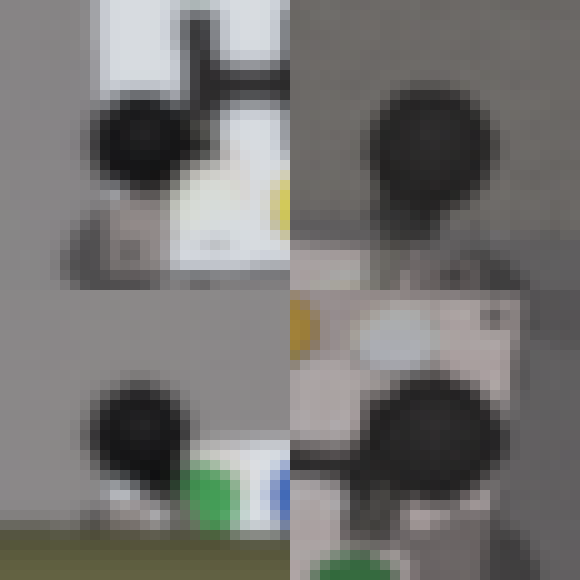

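Run:
```python
from rel import *
from scipy.optimize import least_squares
for nm,t,sc,x0 in(("ini",[324.5,218.5],[315.7,235.],-35),("end",[323.3,193.5],[312,260.],38)):
    # on-sphere fit, angles only
    def K(q):
        x,y=q; z=53+np.sqrt(130**2-x*x-y*y); return [c*x-s*y+v[0],s*x+c*y+v[1],z]
    for w in((1,1),(1,0),(0,1)):
        r=least_squares(lambda q:np.r_[w[0]*(proj("top",K(q))-t).ravel(),w[1]*(proj("scene",K(q))-sc).ravel()],[x0,34.]);print(nm,w,r.x.round(1),"shift",np.arcsin(r.x[0]/130).round(3),r.fun.round(2))
```

```text
ini (1, 1) [-32.5  33.7] shift -0.252 [0.43 0.57 0.06 0.9 ]
ini (1, 0) [-30.8  34.8] shift -0.239 [ 0. -0.  0.  0.]
ini (0, 1) [-36.   33.1] shift -0.28 [ 0.  0.  0. -0.]
end (1, 1) [39.3 33.5] shift 0.307 [0.49 0.92 0.11 0.67]
end (1, 0) [42.4 34.7] shift 0.333 [ 0. -0.  0.  0.]
end (0, 1) [37.9 33. ] shift 0.296 [ 0.  0. -0.  0.]
```

Best-fit shift is 0.307 (0.30 to 0.33 by camera), and the stop force was clear. For an independent check that it is fully home, I press once more with shut fingers, higher on the ball.

Request:
jog_arm(turn=[[0,0,0],[0,0,0],[0,0,0],[0,0,0],[0,0,0],[0,0,0]], dp=[[-0.8,0,0],[0,-3.0,0],[0,-3.0,0],[0,-2.0,0],[0,-1.2,0],[0,-0.5,0]], gripper=[1,1,1,1,1,1])

```text
clock: 7.9
eef_pos: [564.0, 10.0, 169.8]
eef_rot: [-1.971, 1.569, -0.384]
wrist_force: [0.0, 0.5, -0.5]
finger_gap: 0.3
```

```bash
python3 rel.py | head -1
```

```text
t 7.9 world [564.   10.  169.8] pump xy 9.8 35.7 F [ 0.02  0.49 -0.47] gap 0.3
```

Request:
jog_arm(turn=[[0,0,0],[0,0,0],[0,0,0]], dp=[[0.4,-0.2,0],[0,-0.2,0],[0,-0.2,0]], gripper=[1,1,1])

```text
clock: 8.28
eef_pos: [570.1, 10.1, 165.7]
eef_rot: [-2.001, 1.569, -0.415]
wrist_force: [-2.3, -0.0, 0.3]
finger_gap: 0.5
```

```bash
python3 rel.py | head -1
```

```text
t 8.28 world [570.1  10.1 165.7] pump xy 15.9 35.7 F [-2.3  -0.01  0.34] gap 0.5
```

Request:
jog_arm(turn=[[0,0,0]], dp=[[0,-0.1,0]], gripper=[1])

```text
clock: 8.4
eef_pos: [570.5, 10.2, 165.7]
eef_rot: [-2.927, 1.57, -1.34]
wrist_force: [-7.7, -0.2, 1.8]
finger_gap: 0.4
```

Request:
jog_arm(turn=[[0,0,0]], dp=[[0,-0.1,0]], gripper=[1])

```text
clock: 8.52
eef_pos: [570.6, 10.2, 165.6]
eef_rot: [1.932, 1.568, -2.765]
wrist_force: [-9.4, -0.4, 2.9]
finger_gap: 0.3
```

It stops hard at once: TCP x 16.4 plus 23 puts the knob at about x +39.5, so it is home. I retreat clear.

Request:
jog_arm(turn=[[0,0,0],[0,0,0],[0,0,0],[0,0,0],[0,0,0],[0,0,0],[0,0,0],[0,0,0]], dp=[[0,0.5,0],[0,1.5,0],[0,3.0,0],[0,4.0,0],[0,4.0,0],[-2,4.0,0],[-3,1.0,0],[0,0,0]], gripper=[1,1,1,1,1,1,1,1])

```text
clock: 9.52
eef_pos: [384.3, 7.3, 217.3]
eef_rot: [-1.89, 1.567, -0.303]
wrist_force: [0.4, -0.8, 0.1]
finger_gap: 0.5
```

```bash
python3 look.py a7
python3 - <<'E'
from h import *
import cv2
p,d=camera("top");cv2.imwrite("pics/t7.png",p[:,:,::-1])
E
```

```text
t 9.53 world [384.3   7.3 217.3] pump xy -169.9 35.8 F [ 0.36 -0.81  0.11] gap 0.5
[[0.004, -1.0, -0.016], [-0.001, -0.016, 1.0], [-1.0, -0.004, -0.001]] [-0.08 -0.09  1.93 -0.    1.3  -1.66]
```

View pics/a7.png

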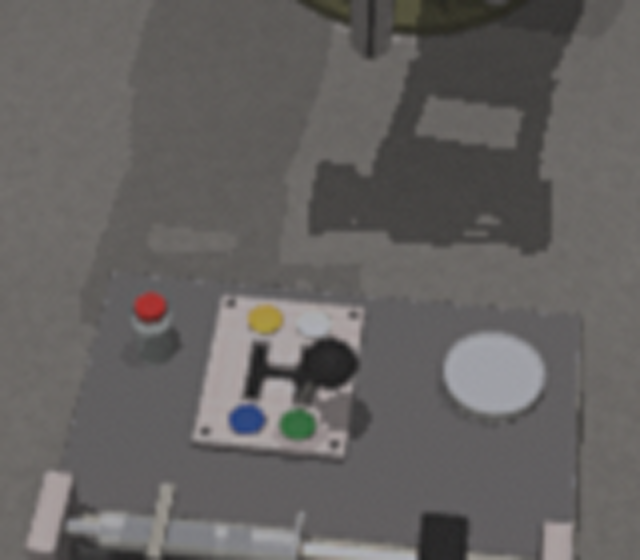

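View pics/t7.png

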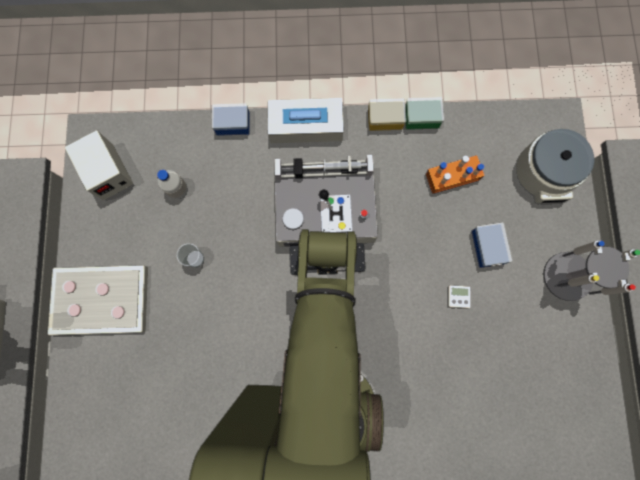

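The knob sits at top pixel (324,194) and scene crop (329,362), in the green slot. The dish, vial and bench objects are at their original pixels, and the arm is clear.

```bash
python3 -c "
from cell import order
print(order.sign_off())"
```

```text
the job is handed in; nothing more can be done
None
```

The lever is fully home in the green slot, and I've handed the job in at about 9.6 s of the 48 s allowed. The green slot was straight ahead of the white one, on the pump's left. I pushed the knob along +x with the fingers held 18 mm apart, too narrow to grip the ball. It passed neutral without entering the yellow or blue slots.

- **At the stop:** the push force rose from about 3 N to 12 N, then 19.5 N, with under 1 mm of further movement. A second light push with the fingers shut stopped at once at 9.4 N, which puts the knob at about x +39.5 mm.
- **Camera check:** the two cameras disagreed slightly on the final lever angle, 0.33 rad (top) and 0.30 rad (scene), with a best fit of 0.307 rad against 0.32 rad. That is within image accuracy, so I relied on the force stop.
- **Start position:** the lever measured about -0.25 rad at the start, not quite home in the white slot. This did not affect the job.
- **Everything else:** in the last pictures the dish, vial and bench objects look unmoved, and the arm is clear and touching nothing.

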